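# Spring a spare roller back into a bench roller lane

## Robot

A 6-joint arm with a two-finger parallel gripper is mounted at the origin on a cart in front of the work surface, level with it; the furniture and walls round the work are solid. World frame = base frame: x ahead of the robot, y to its left, z up, the work surface at z = 0. Lengths are in m, angles in rad, forces in N, time in s.
With the tool pointing down it reaches from about 0.25 to 0.775 m from the base axis. Payload 4 kg.
Tool frame: the origin (TCP) lies at the centre of the arm's flange, where the gripper is bolted on; the fingertips stand 199 mm ahead of it and the grasp point (between the pads) lies 180 mm ahead of it (robot.tcp_to_tips is the distance from the TCP to the fingertips, in m); z points along the fingers, y is the line along which they close (so a half turn about z gives the same grasp; the last joint's range is limited). The gripper opens to 94 mm and grips with 3 to 60 N. Pads are 16 mm wide; open, the fingers measure 119 mm over their backs; the gripper's body (75 mm by 177 mm) begins 78 mm behind the grasp point.
Start: joints at [-1.267, 0.087, 1.371, -0, 1.684, -0.103], TCP at [0.218, -0.505, 0.405] pointing down, gripper open.
Joint ranges: [-3.1, 3.1], [-0.76, 2.03], [0.27, 2.55], [-1.08, 4.22], [0.17, 2.65], [-2.57, 2.57]. Speed limits (rad/s): [2.79, 2.79, 3.14, 3.14, 3.14, 3.14].

## Interface

Orientations are given as [roll, pitch, yaw] about the fixed x, y, z axes, in that order (R = Rz(yaw) Ry(pitch) Rx(roll)).
In Python, from bench import telemetry, snapshot, ticket, robot gives the robot as it stands.
- The arm moves only by the tool apply_moves, never from a script. Its argument "moves" is a list that holds one entry, the list of rows, each a list of 5 numbers: the shift along the tool's x, y, z in units of 50 mm (1.0 is 50 mm), then the turn about the tool's z in units of 10 degrees (1.0 is 10 degrees), then the closure, from 0 (fully open) to 1 (shut). A call has 1 to 10 rows; each row is the pose to reach, as a shift and turn from the pose commanded when the call began, along the tool's axes at that moment; what a row does not reach only later rows make up. A row lasts 1/8 s, in which the tool goes at most 62.5 mm and 10.7 degrees, less where a joint would pass 70% of its speed; a pose out of reach is approached as far as the arm can. A call with a gripper value outside its range is refused whole. The fingers move at their own pace and stop on an object; the grip force is fixed at half the most. Time passes only in rows, so rows that repeat a pose let the fingers close. It gives the time, the measured TCP pose, the force, the opening and the grip force at its end, in the units of the state.
- telemetry.get_obs(): the state, without advancing time (a new reading comes with each control period).
- snapshot(name): name is "scene" or "top" or "wrist"; returns a dict with "image" (480x640x3 uint8, red, green, blue), "fovy" (degrees; the focal length in pixels is half the picture's height over the tangent of half this angle, whatever the lens; pixels are square), "cx", "cy" (the principal point, pixels), "R" (3x3) and "t" (3): a world point X has camera coordinates R X + t. Camera axes: x right, y down, z forward; pixel columns grow to the right and rows downward; lengths in m; the calibration is good to about 2 mm. The wrist camera is an equidistant fisheye: a pixel r from the principal point sees the ray r / f radians off the axis. A picture is of the moment at which its call begins. There is no depth.
- ticket.close_job(): hands the job in; it is judged then, once.
The state is a dict: "time": time; "joint_positions": joint angles; "qvel": joint speeds; "joint_torque": joint torques, N m; "tool_pos": TCP position; "ee_rot": TCP orientation; "wrist_force": force on the tool from outside, world axes, zero at the start; "wrist_torque": the same for the moment, N m; "width": finger opening in m; "finger_force": force on a finger pad.
Only numpy, scipy, OpenCV 4.12 (cv2) and the standard library are available. Lean on these libraries where they do the work, as an engineer would, in place of code of your own. Each camera call takes 0.05 s, during which the arm holds its last target. There are 200 camera calls.

## Task

Take the spare roller from its wooden rest and fit it into the empty place at the end of the small roller lane: press its long sprung axle end in against the tall rear fence, work the roller down between the rails, and let it spring out so that one axle end sits in the fence's recess and the other in the hole of the low front rail. Do it gently: press just far enough to drive the spring home, and never force the roller against the rails. Leave the pack of plates on the lane where it is.

Things in the scene. Friction and masses are not known exactly. Their poses are not given: they have to be found in the camera images.
- roller: Spare conveyor roller, steel tube 30 mm across, 92 mm long, black caps, 0.22 kg, lying level in its rest. Origin mid-tube on the axis; x runs along it to the sprung end. At each end a flat black shoulder, 18 mm across, 48 mm from the origin; then at -x a plain fixed axle end 7 mm long, at +x a sprung one 24 mm long. Both are 10 mm thick; tips chamfered 1 mm (plain) and 2 mm. Grip it mid-tube from above.
- sprung_tip (a point): Centre of the end face of the sprung axle end: 72 mm from the roller's origin when fully out (127 mm over both tips). It can be pushed in 18 mm, then it is solid. The spring takes 2.5 N to start and 0.3 N more per mm (7.9 N just before solid); beyond that it is rigid. The axle ends are polished and slide easily (friction about 0.3).
- plain_tip (a point): Centre of the end face of the short plain axle end, 55 mm from the roller's origin along its -x.
- lane: Base of the fixed aluminium roller lane: two slotted cross members, with the rails clamped on them. Origin on the bench under the empty place, which is at the robot's right end; x points away from the robot across the lane, y along it, z up. Rails span y = -35 to 215 mm; three fitted rollers (30 mm across) stand at y = 60, 120, 180 mm, axes at z = 75 mm.
- fence_zone (a point): Lane point x = 0, y = 0, z = 75 mm. The rear fence (12 mm thick, 120 mm high, inner face smooth and upright) is clamped by hand: its inner face is within 12 mm of here along lane x, not reported; feel for it. At y = 0, z = 75 mm it has a round blind recess 13 mm across, 6 mm deep; an axle tip sliding down the face snaps out into it by 6 mm.
- rail_zone (a point): Lane point x = -111.5 mm, y = 0, z = 75 mm. The low front rail (8 mm thick, top at z = 87 mm) has a 13 mm through hole at y = 0, z = 75 mm. Its inner face is 110 to 113 mm in front of the fence's inner face, wherever that stands, so the axle must be pushed in 14 to 17 mm before the plain end clears it. Fitted, the plain end's shoulder meets this face and the axle stays pushed in 1 to 4 mm.
- rest: Fixed wooden rest: foot 115 x 62 x 8 mm and two V-notched plates 6 mm thick, centred 36 mm to either side along its x axis, that hold the roller's axis 50 mm above the bench; open between them. Origin at the middle of its underside.
- fascia_pack: Banded pack of thin white plates, 108 x 69 x 12 mm, lying on the lane's other rollers. Leave it. Origin at the middle of its underside.
Things that resemble listed ones, but are neither listed nor needed, are in the scene too. Leave any yellow look-alike of the roller alone.

How it is judged:
By the outcome, as a careful person would: the job done as asked, in the order asked, and still so for the second after the job is handed in, with the robot touching nothing.
It also fails if it takes over 66 s, if anything falls off the work surface, if the arm or the gripper's body presses on something with over 40 N, if the wrist force passes 120 N, or if a joint passes its speed limit or range.

## Working session

There is one attempt and no reset: what is moved stays moved. The work goes in short steps, Python scripts to look and compute and a tool call to move; the robot and the scene stay as the last step left them, time stands still between calls to the robot, and variables do not carry over. Pictures are saved under pics/ and viewed, at most 10 in all, crops included, and the job is handed in when it is done.

Besides the shell and the picture viewer there is one more tool, called after "Emit:" as a command line: name --argument value ..., lists and objects as JSON in quotes. apply_moves: Moves the arm, as the interface text tells. Its arguments: {"type":"object","properties":{"moves":{"type":"array","items":{"type":"array","items":{"type":"array","items":{"type":"number"}}}}},"required":["moves"]}

```bash
ls; mkdir -p pics; cat > h.py <<'E'
import numpy as np, cv2
from bench import telemetry, snapshot, ticket, robot
def snap(n,f):
    s=snapshot(n); cv2.imwrite(f'pics/{f}.png',s['image'][:,:,::-1]); np.savez(f'pics/{f}.npz',**s); return s
def load(f): return dict(np.load(f'pics/{f}.npz'))
def ray(s,u,v,fish=False):
    f=240/np.tan(np.radians(float(s['fovy']))/2); a=(u-s['cx']);b=(v-s['cy'])
    if fish:
        r=np.hypot(a,b);th=r/f; d=np.array([a/r*np.sin(th),b/r*np.sin(th),np.cos(th)])
    else: d=np.array([a/f,b/f,1.])
    R=s['R'];d=R.T@d; return -R.T@s['t'],d/np.linalg.norm(d)
def onz(s,u,v,z,fish=False):
    o,d=ray(s,u,v,fish); return o+d*(z-o[2])/d[2]
def tri(*rays):
    A=np.zeros((3,3));b=np.zeros(3)
    for o,d in rays:
        P=np.eye(3)-np.outer(d,d);A+=P;b+=P@o
    x=np.linalg.solve(A,b); return x,[np.linalg.norm((np.eye(3)-np.outer(d,d))@(x-o)) for o,d in rays]
def proj(s,X,fish=False):
    f=240/np.tan(np.radians(float(s['fovy']))/2);c=s['R']@np.array(X)+s['t']
    if fish:
        r=np.hypot(c[0],c[1]);th=np.arctan2(r,c[2]);return s['cx']+f*th*c[0]/r,s['cy']+f*th*c[1]/r
    return s['cx']+f*c[0]/c[2],s['cy']+f*c[1]/c[2]
E
python3 - <<'E'
from h import *
for n in ['scene','top','wrist']:
    s=snap(n,n+'0'); print(n,s['fovy'],s['cx'],s['cy'],-s['R'].T@s['t'],s['R'][2])
print(telemetry.get_obs())
E
```

```text
pics
scene 43.17962917100828 327.6753772627182 243.0759114648886 [-0.2425752   0.6123673   0.67822203] [ 0.60953964 -0.61071789 -0.50545533]
top 49.63716875041645 318.82167764243724 237.8785717749172 [ 0.40148963 -0.1036046   1.20256716] [ 0.09350702  0.0138517  -0.99552226]
wrist 65.70646984690485 318.0191465460891 238.79926350417128 [ 0.28507781 -0.47621468  0.38385598] [-0.23371454 -0.09839947 -0.96731332]
{'time': 0.15, 'joint_positions': array([-1.26708064e+00,  8.77767470e-02,  1.37185132e+00, -1.93889647e-05,
        1.68360266e+00, -1.03126686e-01]), 'qvel': array([-9.94098603e-04, -1.32038948e-04, -4.59539714e-03,  3.91910210e-05,
        1.72068754e-03, -1.74400722e-03]), 'joint_torque': array([ 1.31087148e-03, -3.40643263e+01, -3.02793002e+01,  7.18138274e-02,
        3.05594341e-02, -1.20570335e-04]), 'tool_pos': array([ 0.21759673, -0.50503799,  0.40380573]), 'ee_rot': array([-3.13996130e+00, -1.49462272e-04,  4.06840082e-01]), 'wrist_force': array([-0.00682996, -0.27075298, -0.31816461]), 'wrist_torque': array([ 0.00439239, -0.01783863,  0.04558915]), 'finger_force': 0.0, 'width': 0.09434196997238714}
```

View pics/scene0.png

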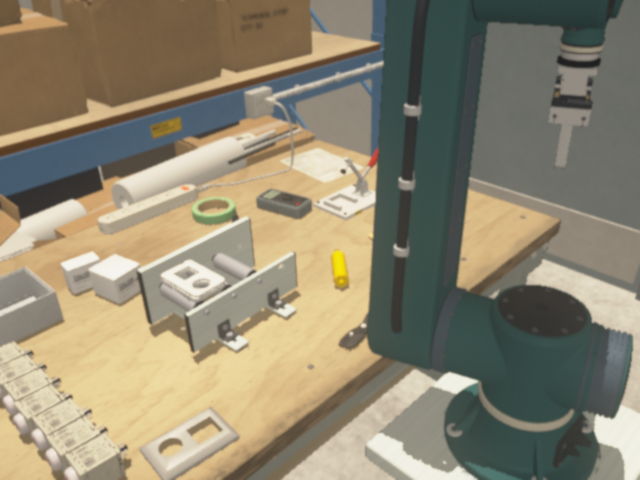

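View pics/top0.png

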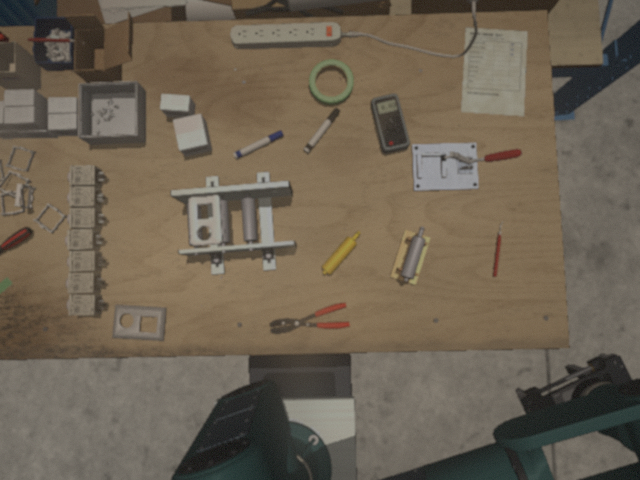

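The top view shows the spare roller in its rest at about (412,255), the yellow look-alike at (341,253), and the lane with fence at row ~188, front rail at row ~246 and right end at column ~292. The arm hides the rest in the scene view.

```bash
python3 - <<'E'
from h import *
s=load('top0');im=s['image'][160:300,160:440,::-1]
cv2.imwrite('pics/topc.png',cv2.resize(im,None,fx=2.8,fy=2.8,interpolation=cv2.INTER_CUBIC))
for p in [(412,255),(292,188),(296,245),(173,193),(181,250)]: print(p,onz(s,*p,0.06))
E
```

```text
(412, 255) [ 0.46611568 -0.29167007  0.06      ]
(292, 188) [ 0.62210165 -0.03031823  0.06      ]
(296, 245) [ 0.49420937 -0.03691887  0.06      ]
(173, 193) [0.6175495  0.23658745 0.06      ]
(181, 250) [0.48913793 0.21828346 0.06      ]
```

View pics/topc.png

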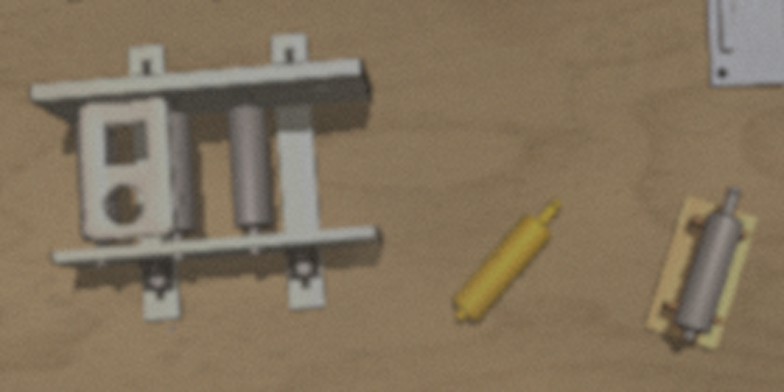

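View pics/wrist0.png

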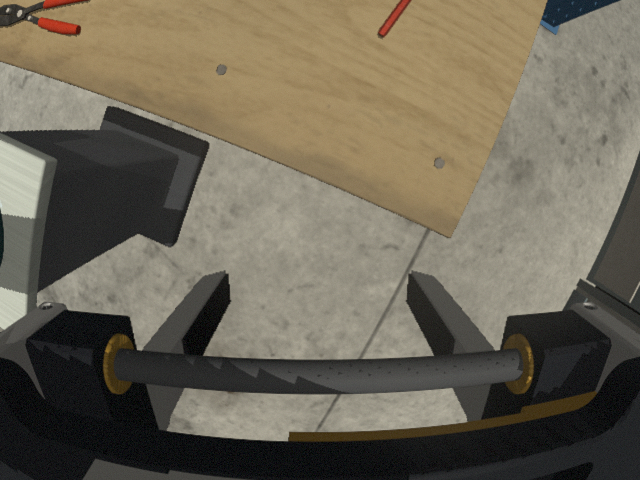

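The upscaled crop shows the roller with its sprung end at (733,190) and plain end at (690,335), and the lane's empty place at (345,150). The wrist view does not reach the roller yet, so I'll move the wrist over it.

Emit:
apply_moves --moves '[[[0.5,-0.2,0,0.4,0],[1.4,-0.6,0,1.2,0],[2.4,-1.0,0,2.0,0],[3.4,-1.5,0,2.8,0],[4.4,-1.9,0,3.5,0],[5.2,-2.3,0,4.0,0],[5.6,-2.45,0,4.0,0],[5.6,-2.45,0,4.0,0],[5.6,-2.45,0,4.0,0]]]'

```text
time: 1.27
tool_pos: [0.4259, -0.2823, 0.4044]
ee_rot: [3.141, 0.001, -0.292]
wrist_force: [0.3, -1.1, 0.3]
width: 0.094
finger_force: 0.0
```

```bash
python3 - <<'E'
from h import *
s=snap('wrist','w1'); snap('scene','s1'); o=telemetry.get_obs();print(o['time'],o['tool_pos'],o['ee_rot'],o['wrist_force'])
E
```

```text
1.375 [ 0.42563827 -0.28267413  0.40456051] [ 3.14127007e+00  3.86423902e-04 -2.92977372e-01] [-0.17011667 -0.22720453 -0.35259294]
```

View pics/w1.png

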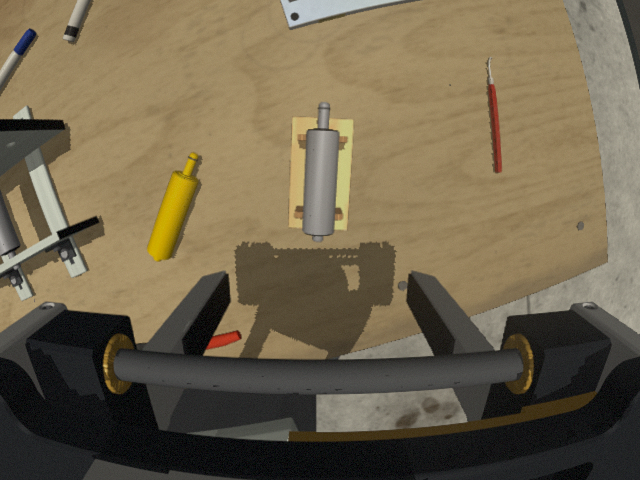

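The wrist view shows the roller with its sprung tip at (323,104), plain tip at (318,241) and tube running from (321,130) to (319,235). Next I'll mask it in both views and triangulate.

```bash
cat >> h.py <<'E'
def blob(s,box,satmax=45,valmin=60):
    u0,v0,u1,v1=box; im=s['image'][v0:v1,u0:u1]; h=cv2.cvtColor(np.ascontiguousarray(im),cv2.COLOR_RGB2HSV)
    m=((h[...,1]<satmax)&(h[...,2]>valmin)).astype(np.uint8)
    n,l,st,c=cv2.connectedComponentsWithStats(m); k=1+np.argmax(st[1:,4]); ys,xs=np.nonzero(l==k)
    P=np.c_[xs+u0,ys+v0].astype(float); mu=P.mean(0); w,V=np.linalg.eigh(np.cov(P.T)); d=V[:,1]; d=d*(-np.sign(d[1]))
    t=(P-mu)@d; return mu,d,t.min(),t.max(),len(P), mu+d*t.max(), mu+d*t.min(), np.ptp((P-mu)@V[:,0])
E
python3 - <<'E'
from h import *
w=load('w1');t=load('top0')
for S in (30,45,60):
    bw=blob(w,(285,90,360,248),S);bt=blob(t,(385,220,440,290),S);print(S,bw,bt,sep='\n')
bw=blob(w,(285,90,360,248),45);bt=blob(t,(385,220,440,290),45)
for i in (5,6): print(tri(ray(w,*bw[i],True),ray(t,*bt[i])),onz(w,*bw[i],.05,True),onz(t,*bt[i],.05))
for p in [(323,104),(318,241),(321,130),(319,235)]: print(onz(w,*p,.05,True))
E
```

```text
30
(array([320.02869757, 182.50457269]), array([ 0.05137626, -0.99867937]), np.float64(-57.72922892761346), np.float64(52.63926412868863), 3171, array([322.73310591, 129.93482565]), array([317.06278589, 240.15756256]), np.float64(30.90136888408781))
(array([413.3075, 255.7075]), array([ 0.30741263, -0.95157631]), np.float64(-21.893031120387846), np.float64(29.037984911379255), 400, array([422.23414344, 228.07564149]), array([406.57730563, 276.54038975]), np.float64(10.876795829529046))
45
(array([320.24069899, 177.63162345]), array([ 0.04935148, -0.99878147]), np.float64(-63.500445258644696), np.float64(75.77434284264214), 3548, array([323.98027465, 101.94961365]), array([317.10685828, 241.05469173]), np.float64(31.86230419997946))
(array([413.09090909, 255.69016698]), array([ 0.30271379, -0.95308151]), np.float64(-25.61848207729325), np.float64(30.04097228847922), 539, array([422.18472552, 227.05867175]), array([405.33584141, 280.10666855]), np.float64(12.345119472763901))
60
(array([320.29540481, 177.38375274]), array([ 0.05052592, -0.99872275]), np.float64(-63.80254861716441), np.
[... 228 characters left out ...]
91832155215305), np.float64(30.873312890400115), 601, array([422.38685043, 226.12216441]), array([405.1423757, 280.7291688]), np.float64(12.848291318230913))
(array([ 0.53046333, -0.3201923 ,  0.0400584 ]), [np.float64(0.0009166195462011103), np.float64(0.0009166195462013496)]) [ 0.53036958 -0.31967077  0.05      ] [ 0.52844772 -0.31837673  0.05      ]
(array([ 0.41105569, -0.27673527,  0.05203499]), [np.float64(0.0007349720054729618), np.float64(0.0007349720054729855)]) [ 0.4100338  -0.27712028  0.05      ] [ 0.41154988 -0.2764752   0.05      ]
[ 0.5288275  -0.31830135  0.05      ]
[ 0.40984471 -0.27793302  0.05      ]
[ 0.5067928 -0.30984    0.05     ]
[ 0.41510299 -0.2804822   0.05      ]
```

Emit:
apply_moves --moves '[[[0.3,0.01,0.6,0.24,0],[0.6,0.03,1.2,0.24,0],[0.77,0.03,1.69,0.24,0],[0.77,0.03,1.69,0.24,0],[0.77,0.03,1.69,0.24,0]]]'

```text
time: 2.0
tool_pos: [0.4624, -0.295, 0.3213]
ee_rot: [3.141, -0.001, -0.334]
wrist_force: [0.3, -0.6, -0.8]
width: 0.0941
finger_force: 0.0
```

```bash
python3 - <<'E'
from h import *
s=snap('wrist','w2'); snap('top','t2'); o=telemetry.get_obs();print(o['time'],o['tool_pos'],o['ee_rot'],o['wrist_force'])
w1=load('w1')
for X in [(.5304,-.3197,.05),(.4100,-.2771,.05)]: print(proj(s,X,True))
E
```

```text
2.1 [ 0.4626054  -0.29477272  0.32206175] [ 3.14042340e+00 -2.90761445e-03 -3.33864039e-01] [ 0.06500965  0.61323275 -0.19037284]
(np.float64(318.9036871849491), np.float64(145.7644935791505))
(np.float64(317.82171993851796), np.float64(319.9466307146432))
```

View pics/w2.png

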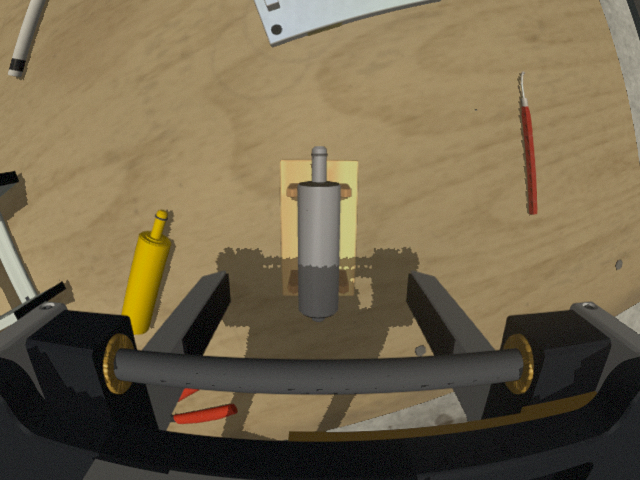

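The roller now stands upright in the picture, centred at column 319 between the fingertips at 229 and 409. Its sprung tip is at (319,147), next to the predicted (319,146). I'll check the height from the two wrist views.

```bash
python3 - <<'E'
from h import *
w1=load('w1');w2=load('w2')
for a,b in [((323,103),(319,147)),((321.5,129.5),(319,183))]: print(tri(ray(w1,*a,True),ray(w2,*b,True)), onz(w2,*b,.05,True))
# tube sides rows in both
for w,rows in((w1,(140,220)),(w2,(195,250))):
    for r in rows:
        g=cv2.cvtColor(w['image'],cv2.COLOR_RGB2HSV)[r,285:360]; x=np.nonzero(g[:,1]<50)[0]+285; print(r,x.min(),x.max())
E
```

```text
(array([ 0.52973795, -0.31907075,  0.04793903]), [np.float64(0.00044904609993449436), np.float64(0.00044904609993453323)]) [ 0.52958868 -0.31948674  0.05      ]
(array([ 0.50683249, -0.31093912,  0.05138452]), [np.float64(0.0006124977733046286), np.float64(0.0006124977733046542)]) [ 0.50647205 -0.31146668  0.05      ]
140 307 337
220 303 333
195 298 339
250 298 338
```

Emit:
apply_moves --moves '[[[0,0,0.6,0,0],[0,0,1.2,0,0],[0,0,1.7,0,0],[0,0,1.84,0,0],[0,0,1.84,0,0],[0,0,1.84,0,1],[0,0,1.84,0,1],[0,0,1.84,0,1],[0,0,1.84,0,1],[0,0,1.84,0,1]]]'

```text
time: 3.35
tool_pos: [0.4627, -0.2943, 0.2282]
ee_rot: [3.142, -0.0, -0.333]
wrist_force: [1.0, -0.4, -0.1]
width: 0.0473
finger_force: 0.0
```

Emit:
apply_moves --moves '[[[0,0,0,0,1],[0,0,0,0,1],[0,0,0,0,1],[0,0,0,0,1]]]'

```text
time: 3.85
tool_pos: [0.4626, -0.2949, 0.2283]
ee_rot: [3.14, -0.0, -0.333]
wrist_force: [-1.4, -3.8, -1.5]
width: 0.0294
finger_force: 30.0
```

Emit:
apply_moves --moves '[[[0,0,-0.2,0,1],[0,0,-0.7,0,1],[0,0,-1.4,0,1],[0,0,-2.2,0,1],[-0.4,-0.6,-3.0,-0.4,1],[-1.0,-1.4,-3.8,-1.0,1],[-1.5,-2.3,-3.8,-1.5,1],[-1.9,-2.9,-3.8,-1.9,1],[-1.96,-3.0,-3.8,-1.9,1],[-1.96,-3.0,-3.8,-1.9,1]]]'

```text
time: 5.1
tool_pos: [0.4192, -0.1202, 0.4182]
ee_rot: [-3.141, -0.0, -0.001]
wrist_force: [0.5, 0.4, -2.9]
width: 0.0293
finger_force: 30.0
```

```bash
python3 - <<'E'
from h import *
s=snap('wrist','w3'); snap('top','t3');snap('scene','s3'); o=telemetry.get_obs();print(o['time'],o['tool_pos'],o['ee_rot'],o['wrist_force'],o['width'])
E
```

```text
5.25 [ 0.41946166 -0.12127374  0.41788387] [-3.14136529e+00  6.46863219e-04 -2.95464648e-03] [ 0.41513165 -0.57190534 -2.38930135] 0.029215407474757846
```

View pics/w3.png

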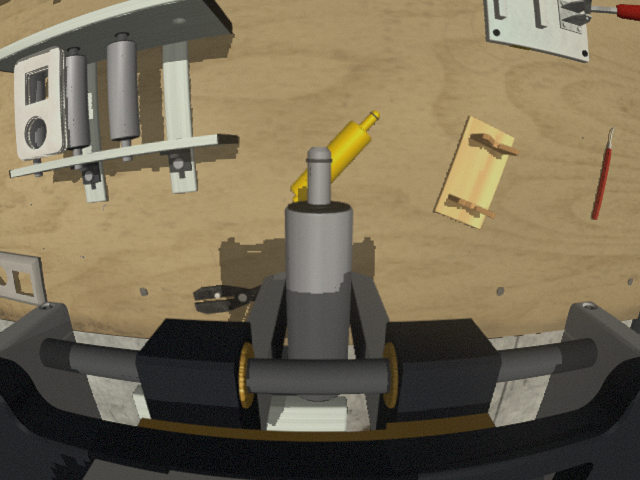

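The wrist view shows the roller held straight, with the empty place at (180,80), the recess in the fence at (180,20) and the rail's right end at (238,140). I'll take a second wrist view from further left to triangulate.

Emit:
apply_moves --moves '[[[0.1,-0.6,0,0,1],[0.2,-1.5,0,0,1],[0.3,-2.4,0,0,1],[0.4,-3.2,0,0,1],[0.4,-3.6,0,0,1],[0.4,-3.6,0,0,1],[0.4,-3.6,0,0,1]]]'

```text
time: 6.12
tool_pos: [0.4399, 0.0585, 0.4179]
ee_rot: [3.141, 0.001, -0.003]
wrist_force: [-0.6, -0.5, -3.1]
width: 0.029
finger_force: 30.0
```

```bash
python3 - <<'E'
from h import *
s=snap('wrist','w4'); o=telemetry.get_obs();print(o['time'],o['tool_pos'],o['ee_rot'],o['wrist_force'],o['width'])
w3=load('w3')
a=cv2.resize(w3['image'][0:210,0:250,::-1],None,fx=3.2,fy=3.2,interpolation=cv2.INTER_CUBIC)[:,:800]
cv2.imwrite('pics/w3c.png',a[:600]) 
E
```

```text
6.175 [0.43979833 0.05841662 0.41795478] [ 3.14100097e+00  4.38926892e-04 -3.40105980e-03] [ 0.16290034  0.81212353 -3.20356715] 0.029315374357852336
```

View pics/w4.png

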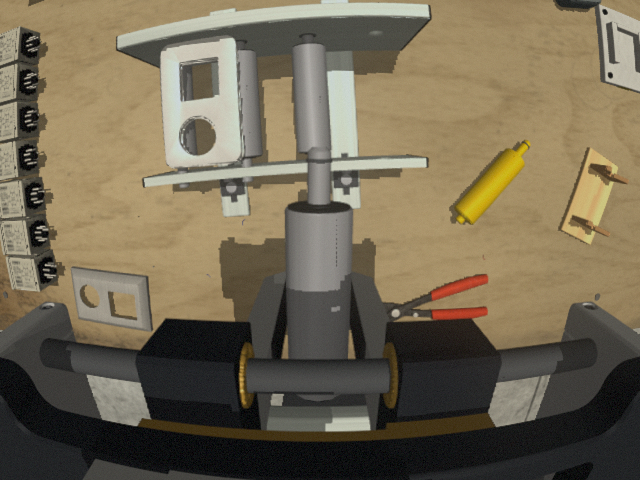

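View pics/w3c.png

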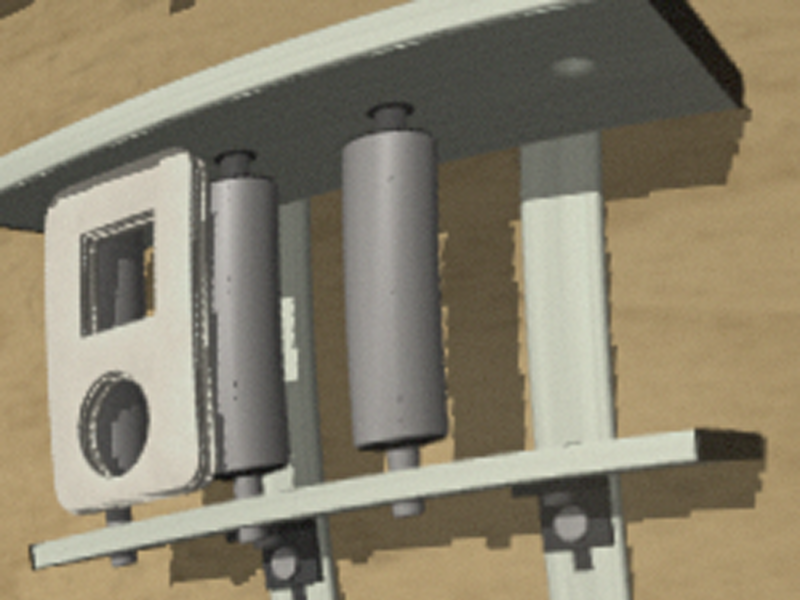

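Both views show the recess, in w3 at about (179,21) and in w4 at about (375,35). The rail's right end lies at about (428,162) in w4, and its left end at about (145,183).

```bash
python3 - <<'E'
from h import *
w3=load('w3');w4=load('w4')
def cen(s,b):
    u0,v0,u1,v1=b;g=cv2.GaussianBlur(cv2.cvtColor(s['image'],cv2.COLOR_RGB2GRAY),(3,3),0)[v0:v1,u0:u1].astype(float)
    bg=np.median(g); m=(g-bg)>0.4*(g.max()-bg); ys,xs=np.nonzero(m); print('bg',bg,'max',g.max(),m.sum(),np.ptp(xs),np.ptp(ys)); return xs.mean()+u0,ys.mean()+v0
a=cen(w3,(168,14,192,28)); b=cen(w4,(364,27,386,43)); print(a,b)
print(tri(ray(w3,*a,True),ray(w4,*b,True)))
print(onz(w3,*a,.075,True),onz(w4,*b,.075,True))
# rail top corners
for n,p3,p4 in [('in',(216.9,134.7),(428,158)),('out',(217,142.8),(428,166))]:
    print(n,tri(ray(w3,*p3,True),ray(w4,*p4,True)),onz(w4,*p4,.087,True),onz(w3,*p3,.087,True))
def edges(s,cols,v0,v1):
    g=cv2.cvtColor(s['image'],cv2.COLOR_RGB2GRAY).astype(float);
    for c in cols:
        x=g[v0(c):v1(c),c-1:c+2].mean(1); d=np.diff(x); i=np.argmax(d);j=np.argmin(d); print(c,i+.5+v0(c),j+.5+v0(c), onz(s,c,i+.5+v0(c),.087,True)[:2],onz(s,c,j+.5+v0(c),.087,True)[:2])
edges(w4,(155,170,200,220,250,270,365,380,400,415),lambda c:int(183-(c-145)*.074)-9,lambda c:int(183-(c-145)*.074)+10)
E
```

```text
bg 74.0 max 116.0 45 10 4
bg 76.0 max 115.0 40 11 3
(np.float64(178.9777777777778), np.float64(20.08888888888889)) (np.float64(375.275), np.float64(32.45))
(array([0.61493586, 0.00722239, 0.07237966]), [np.float64(0.0001992139785659707), np.float64(0.0001992139785659694)])
[0.61416288 0.00619765 0.075     ] [0.61391297 0.00766232 0.075     ]
in (array([ 0.50250935, -0.03547678,  0.08946484]), [np.float64(0.00028095910036144686), np.float64(0.0002809591003617256)]) [ 0.5027041  -0.03625499  0.087     ] [ 0.50230643 -0.03476631  0.087     ]
out (array([ 0.49564124, -0.03555285,  0.08994508]), [np.float64(0.0003221070966503626), np.float64(0.0003221070966502685)]) [ 0.49579535 -0.036481    0.087     ] [ 0.4953466  -0.03470306  0.087     ]
155 176.5 174.5 [0.48947278 0.20335992] [0.49126998 0.20323672]
170 174.5 183.5 [0.49052565 0.18831031] [0.48251717 0.18882853]
200 171.5 180.5 [0.49189849 0.15971344] [0.48405577 0.16010326]
220 169.5 178.5 [0.49293644 0.14150759] [0.48518109 0.14182191]
250 166.5 175.5 [0.49468111 0.11515591] [0.4870253  0.11536898]
270 164.5 174.5 [0.49597392 0.09805698] [0.48751768 0.09822708]
365 159.5 169.5 [0.49993644 0.01857373] [0.49149458 0.01846708]
380 158.5 168.5 [0.50100864 0.0058481 ] [0.49253687 0.00570098]
400 158.5 167.5 [ 0.50143435 -0.01140322] [ 0.49375897 -0.01158619]
415 157.5 154.5 [ 0.50270432 -0.02458121] [ 0.50527487 -0.02451568]
```

```bash
python3 - <<'E'
from h import *
w4=load('w4');w3=load('w3')
for w,T,yaw in ((w4,np.array([.43980,.0584,.41796]),-.0034),(w3,np.array([.41946,-.1212,.4179]),-.003)):
    x=np.array([np.cos(yaw),np.sin(yaw),0])
    for L in (.0475,.060,.072): print(L,proj(w,T+x*L+[0,0,-.1783],True))
    g=cv2.cvtColor(w['image'],cv2.COLOR_RGB2GRAY).astype(float)
    for r in (158,185,190,195,220,240): 
        d=np.diff(g[r-1:r+2,278:360].mean(0)); print(r,[int(k)+278 for k in np.argsort(-abs(d))[:6]])
    print(np.round(g[140:165,318]).astype(int), np.round(g[195:212,318]).astype(int))
E
```

```text
0.0475 (np.float64(317.39562417707435), np.float64(203.79483493702497))
0.06 (np.float64(317.39949710920877), np.float64(174.9328915229006))
0.072 (np.float64(317.4057048463005), np.float64(146.85579565294367))
158 [295, 331, 330, 340, 308, 305]
185 [333, 331, 306, 357, 330, 358]
190 [349, 332, 342, 348, 331, 343]
195 [297, 332, 333, 349, 358, 308]
220 [284, 352, 353, 335, 283, 336]
240 [351, 335, 352, 336, 288, 285]
[149 151 151 151 153 153 149 139 132 128 130 141 149 154 154 156 155 157
 145 108  84  81  82 103 152] [150 149 145 151 150 148 150 151 146 117  59  47  57  57  44  44  52]
0.0475 (np.float64(320.0033745779676), np.float64(203.12365341986882))
0.06 (np.float64(320.0862132016865), np.float64(174.32186833369656))
0.072 (np.float64(320.159492282976), np.float64(146.3146505859117))
158 [331, 354, 330, 305, 306, 332]
185 [307, 306, 330, 331, 289, 328]
190 [297, 289, 330, 308, 291, 331]
195 [297, 295, 330, 308, 328, 293]
220 [284, 352, 283, 353, 348, 351]
240 [351, 352, 285, 287, 288, 348]
[147 146 142 144 144 140 141 134 133 134 132 141 154 155 159 159 154 157
 145 111  81  82 109 155 156] [153 152 151 156 155 153 151 156 154 120  59  51  56  51  41  45  51]
```

Emit:
apply_moves --moves '[[[0.4,0.3,0,-0.1,1],[1.0,0.7,0.2,-0.2,1],[1.5,1.0,0.7,-0.33,1],[1.75,1.12,1.3,-0.33,1],[1.75,1.12,1.9,-0.33,1],[1.75,1.12,2.4,-0.33,1],[1.75,1.12,2.65,-0.33,1],[1.75,1.12,2.65,-0.33,1],[1.75,1.12,2.65,-0.33,1]]]'

```text
time: 7.3
tool_pos: [0.5273, 0.003, 0.2871]
ee_rot: [3.141, -0.003, 0.056]
wrist_force: [-0.4, 0.7, -2.6]
width: 0.029
finger_force: 30.0
```

```bash
python3 - <<'E'
from h import *
snap('wrist','w5');snap('scene','s5'); o=telemetry.get_obs();print(o['time'],o['tool_pos'],o['ee_rot'],o['wrist_force'],o['wrist_torque'],o['width'])
s=load('s5');print(proj(s,[.56,.0,.08]))
u,v=map(int,proj(s,[.56,.0,.08]))
a=load('w5')['image'][0:300,130:430,::-1]; b=s['image'][max(v-70,0):v+70,max(u-75,0):u+75,::-1]
cv2.imwrite('pics/c5.png',np.hstack([cv2.resize(a,(400,400),interpolation=2),cv2.resize(b,(400,400*b.shape[0]//b.shape[1]),interpolation=2)[:400] if b.shape[0]>=b.shape[1] else cv2.copyMakeBorder(cv2.resize(b,(400,400*b.shape[0]//b.shape[1]),interpolation=2),0,400-400*b.shape[0]//b.shape[1],0,0,0)]))
E
```

```text
7.4 [0.52732887 0.0031834  0.28725751] [ 3.14101822e+00 -2.90236938e-03  5.59286016e-02] [-0.42701745 -0.14945689 -2.23075242] [-0.00636389  0.0173949  -0.02005761] 0.029457227171717303
(np.float64(257.3725639712906), np.float64(250.5532753855657))
```

View pics/c5.png

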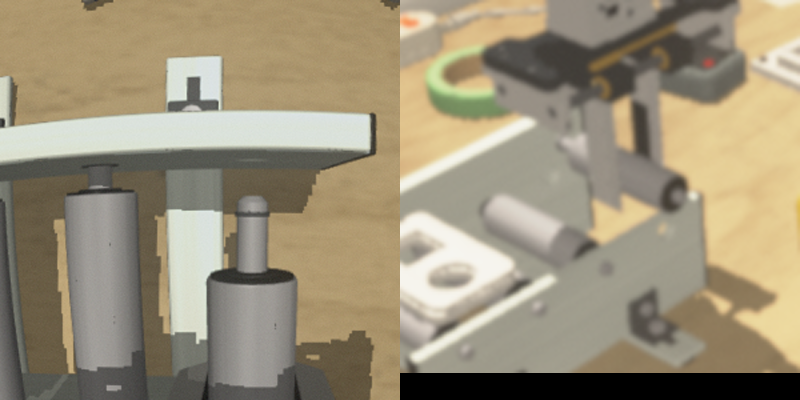

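The left half shows the roller lined up over the empty place with its tip just short of the fence. The right half shows the plain end above the front rail. Now I'll feel for the fence.

Emit:
apply_moves --moves '[[[0.06,0,0,0,1],[0.12,0,0,0,1],[0.16,0,0,0,1],[0.16,0,0,0,1],[0.16,0,0,0,1]]]'

```text
time: 8.02
tool_pos: [0.5348, 0.0038, 0.2856]
ee_rot: [3.142, 0.0, 0.056]
wrist_force: [0.3, 0.4, -2.8]
width: 0.0293
finger_force: 30.0
```

Emit:
apply_moves --moves '[[[0.02,0,0,0,1],[0.04,0,0,0,1],[0.04,0,0,0,1]]]'

```text
time: 8.4
tool_pos: [0.5369, 0.0039, 0.2857]
ee_rot: [3.142, -0.0, 0.056]
wrist_force: [0.6, 0.4, -1.9]
width: 0.029
finger_force: 30.0
```

Emit:
apply_moves --moves '[[[0.02,0,0,0,1],[0.04,0,0,0,1],[0.04,0,0,0,1]]]'

```text
time: 8.78
tool_pos: [0.539, 0.004, 0.2857]
ee_rot: [3.142, -0.0, 0.056]
wrist_force: [-0.3, -0.7, -2.6]
width: 0.0295
finger_force: 30.0
```

Emit:
apply_moves --moves '[[[0.02,0,0,0,1],[0.04,0,0,0,1],[0.04,0,0,0,1]]]'

```text
time: 9.15
tool_pos: [0.5409, 0.0041, 0.2857]
ee_rot: [3.141, -0.0, 0.056]
wrist_force: [-0.6, -0.6, -2.8]
width: 0.0292
finger_force: 30.0
```

Emit:
apply_moves --moves '[[[0.02,0.02,0,0,1],[0.04,0.02,0,0,1],[0.04,0.02,0,0,1]]]'

```text
time: 9.52
tool_pos: [0.5426, 0.0032, 0.2854]
ee_rot: [-3.141, 0.002, 0.056]
wrist_force: [-2.7, 0.9, -2.1]
width: 0.0294
finger_force: 30.0
```

Emit:
apply_moves --moves '[[[0.02,0,0,0,1],[0.04,0,0,0,1],[0.04,0,0,0,1]]]'

```text
time: 9.9
tool_pos: [0.5448, 0.0033, 0.2855]
ee_rot: [-3.142, 0.001, 0.056]
wrist_force: [-2.9, 1.0, -2.2]
width: 0.0293
finger_force: 30.0
```

Emit:
apply_moves --moves '[[[0.02,0,0,0,1],[0.04,0,0,0,1],[0.04,0,0,0,1]]]'

```text
time: 10.28
tool_pos: [0.5469, 0.0034, 0.2855]
ee_rot: [-3.142, 0.001, 0.056]
wrist_force: [-4.2, 0.8, -3.3]
width: 0.0293
finger_force: 30.0
```

Emit:
apply_moves --moves '[[[0.04,0,0,0,1],[0.08,0,0,0,1],[0.12,0,0,0,1],[0.16,0,0,0,1],[0.2,0,0,0,1],[0.2,0,0,0,1]]]'

```text
time: 11.02
tool_pos: [0.5565, 0.0039, 0.2852]
ee_rot: [3.142, 0.003, 0.056]
wrist_force: [-7.7, -0.0, -2.5]
width: 0.0294
finger_force: 30.0
```

Emit:
apply_moves --moves '[[[0.01,0,0,0,1],[0.02,0,0,0,1],[0.02,0,0,0,1]]]'

```text
time: 11.4
tool_pos: [0.5574, 0.004, 0.2852]
ee_rot: [3.142, 0.003, 0.056]
wrist_force: [-7.3, 0.5, -1.2]
width: 0.0295
finger_force: 30.0
```

Emit:
apply_moves --moves '[[[0.01,0,0,0,1],[0.02,0,0,0,1],[0.02,0,0,0,1]]]'

```text
time: 11.78
tool_pos: [0.5583, 0.004, 0.2852]
ee_rot: [3.142, 0.004, 0.056]
wrist_force: [-8.1, -0.4, -1.5]
width: 0.0292
finger_force: 30.0
```

Emit:
apply_moves --moves '[[[0.01,0,0,0,1],[0.01,0,0,0,1]]]'

```text
time: 12.02
tool_pos: [0.5588, 0.0041, 0.2852]
ee_rot: [-3.142, 0.004, 0.056]
wrist_force: [-7.6, -0.1, -1.7]
width: 0.0297
finger_force: 30.0
```

Emit:
apply_moves --moves '[[[0.01,0,0,0,1],[0.01,0,0,0,1]]]'

```text
time: 12.28
tool_pos: [0.5592, 0.0041, 0.2852]
ee_rot: [3.142, 0.004, 0.056]
wrist_force: [-7.0, 0.5, -2.1]
width: 0.0295
finger_force: 30.0
```

Emit:
apply_moves --moves '[[[0.01,0,0,0,1],[0.01,0,0,0,1]]]'

```text
time: 12.52
tool_pos: [0.5597, 0.0041, 0.2852]
ee_rot: [3.142, 0.004, 0.056]
wrist_force: [-8.3, -0.3, -1.3]
width: 0.0289
finger_force: 30.0
```

Emit:
apply_moves --moves '[[[0.01,0,0,0,1],[0.01,0,0,0,1]]]'

```text
time: 12.78
tool_pos: [0.5602, 0.0042, 0.2851]
ee_rot: [3.142, 0.004, 0.056]
wrist_force: [-8.4, 0.4, -1.6]
width: 0.0294
finger_force: 30.0
```

Emit:
apply_moves --moves '[[[0,0,0.06,0,1],[0,0,0.12,0,1],[0,0,0.18,0,1],[0,0,0.2,0,1],[0,0,0.2,0,1]]]'

```text
time: 13.4
tool_pos: [0.5603, 0.004, 0.2756]
ee_rot: [3.141, 0.003, 0.056]
wrist_force: [-8.0, -0.4, -0.1]
width: 0.0292
finger_force: 30.0
```

Emit:
apply_moves --moves '[[[0,0,0.03,0,1],[0,0,0.06,0,1],[0,0,0.06,0,1]]]'

```text
time: 13.78
tool_pos: [0.5603, 0.004, 0.2726]
ee_rot: [3.141, 0.003, 0.056]
wrist_force: [-7.3, 0.1, 0.3]
width: 0.0293
finger_force: 30.0
```

Emit:
apply_moves --moves '[[[0,0,0.02,0,1],[0,0,0.04,0,1],[0,0,0.04,0,1]]]'

```text
time: 14.15
tool_pos: [0.5603, 0.004, 0.2706]
ee_rot: [3.141, 0.003, 0.056]
wrist_force: [-8.6, -0.2, 0.7]
width: 0.0294
finger_force: 30.0
```

Emit:
apply_moves --moves '[[[0,0,0.02,0,1],[0,0,0.04,0,1],[0,0,0.04,0,1]]]'

```text
time: 14.52
tool_pos: [0.5603, 0.004, 0.2686]
ee_rot: [3.141, 0.003, 0.056]
wrist_force: [-7.9, -0.5, -0.3]
width: 0.0294
finger_force: 30.0
```

Emit:
apply_moves --moves '[[[0,0,0.02,0,1],[0,0,0.04,0,1],[0,0,0.04,0,1]]]'

```text
time: 14.9
tool_pos: [0.5603, 0.004, 0.2666]
ee_rot: [3.141, 0.003, 0.056]
wrist_force: [-8.2, -0.8, 0.0]
width: 0.0294
finger_force: 30.0
```

Emit:
apply_moves --moves '[[[0,0,0.03,0,1],[0,0,0.06,0,1],[0,0,0.08,0,1],[0,0,0.08,0,1]]]'

```text
time: 15.4
tool_pos: [0.5603, 0.004, 0.2626]
ee_rot: [3.141, 0.003, 0.056]
wrist_force: [-8.7, -0.4, 0.9]
width: 0.0296
finger_force: 30.0
```

Emit:
apply_moves --moves '[[[0,0,0.02,0,1],[0,0,0.06,0,1],[0,0,0.06,0,1]]]'

```text
time: 15.78
tool_pos: [0.5603, 0.004, 0.2595]
ee_rot: [3.141, 0.003, 0.056]
wrist_force: [-7.9, -1.3, -0.4]
width: 0.0296
finger_force: 30.0
```

Emit:
apply_moves --moves '[[[0,0,0.02,0,1],[0,0,0.04,0,1],[0,0,0.04,0,1]]]'

```text
time: 16.15
tool_pos: [0.5603, 0.004, 0.2577]
ee_rot: [3.141, 0.003, 0.056]
wrist_force: [-7.7, -0.3, 0.3]
width: 0.0294
finger_force: 30.0
```

Axis is at z ≈ 79 mm and the plain end is below the rail's top. I'll go on in 1 mm steps and feel for the snap.

Emit:
apply_moves --moves '[[[0,0,0.02,0,1],[0,0,0.02,0,1]]]'

```text
time: 16.4
tool_pos: [0.5604, 0.004, 0.2567]
ee_rot: [3.141, 0.003, 0.056]
wrist_force: [-7.0, -0.5, -0.7]
width: 0.0296
finger_force: 30.0
```

Emit:
apply_moves --moves '[[[0,0,0.02,0,1],[0,0,0.02,0,1]]]'

```text
time: 16.65
tool_pos: [0.5605, 0.004, 0.2553]
ee_rot: [3.141, 0.002, 0.056]
wrist_force: [-5.2, -0.6, -2.8]
width: 0.0293
finger_force: 30.0
```

Emit:
apply_moves --moves '[[[0,0,0.02,0,1],[0,0,0.02,0,1]]]'

```text
time: 16.9
tool_pos: [0.5606, 0.004, 0.2545]
ee_rot: [3.141, 0.002, 0.056]
wrist_force: [-6.5, -0.6, -0.4]
width: 0.0294
finger_force: 30.0
```

Emit:
apply_moves --moves '[[[0,0,0.02,0,1],[0,0,0.02,0,1]]]'

```text
time: 17.15
tool_pos: [0.5607, 0.004, 0.2538]
ee_rot: [3.141, 0.001, 0.056]
wrist_force: [-6.6, -1.2, -0.6]
width: 0.0292
finger_force: 30.0
```

The spring force fell to about 6 N at axis z ≈ 77 mm, so the tip has snapped into the recess. Now I'll let the roller out towards the front rail.

Emit:
apply_moves --moves '[[[-0.02,0,0.01,0,1],[-0.04,0,0.01,0,1],[-0.04,0,0.01,0,1]]]'

```text
time: 17.52
tool_pos: [0.5588, 0.0039, 0.2534]
ee_rot: [3.141, 0.0, 0.056]
wrist_force: [-5.2, -0.3, -0.9]
width: 0.0294
finger_force: 30.0
```

Emit:
apply_moves --moves '[[[-0.02,0,0,0,1],[-0.04,0,0,0,1],[-0.04,0,0,0,1]]]'

```text
time: 17.9
tool_pos: [0.5569, 0.0038, 0.2535]
ee_rot: [3.141, -0.0, 0.056]
wrist_force: [-5.2, 0.1, -1.2]
width: 0.0294
finger_force: 30.0
```

Emit:
apply_moves --moves '[[[-0.02,0,0,0,1],[-0.04,0,0,0,1],[-0.04,0,0,0,1]]]'

```text
time: 18.27
tool_pos: [0.555, 0.0037, 0.2534]
ee_rot: [3.141, -0.0, 0.056]
wrist_force: [-3.9, -1.7, -0.6]
width: 0.0296
finger_force: 30.0
```

Emit:
apply_moves --moves '[[[-0.02,0,0,0,1],[-0.03,0,0,0,1],[-0.03,0,0,0,1]]]'

```text
time: 18.65
tool_pos: [0.5534, 0.0037, 0.2532]
ee_rot: [3.141, -0.0, 0.056]
wrist_force: [-4.0, -0.1, -0.3]
width: 0.0294
finger_force: 30.0
```

Emit:
apply_moves --moves '[[[-0.01,0,0,0,1],[-0.02,0,0,0,1],[-0.02,0,0,0,1]]]'

```text
time: 19.02
tool_pos: [0.5524, 0.0037, 0.2532]
ee_rot: [3.142, -0.0, 0.056]
wrist_force: [-3.9, -1.8, -1.5]
width: 0.0292
finger_force: 30.0
```

Emit:
apply_moves --moves '[[[-0.01,0,0,0,1],[-0.02,0,0,0,1],[-0.02,0,0,0,1]]]'

```text
time: 19.4
tool_pos: [0.5514, 0.0037, 0.2532]
ee_rot: [3.141, -0.0, 0.056]
wrist_force: [-3.0, -1.0, -2.5]
width: 0.0294
finger_force: 30.0
```

Emit:
apply_moves --moves '[[[-0.01,0,0,0,1],[-0.01,0,0,0,1]]]'

```text
time: 19.65
tool_pos: [0.5509, 0.0037, 0.2532]
ee_rot: [3.142, -0.0, 0.056]
wrist_force: [-3.8, -0.1, -1.4]
width: 0.0291
finger_force: 30.0
```

Emit:
apply_moves --moves '[[[-0.01,0,0,0,1],[-0.01,0,0,0,1]]]'

```text
time: 19.9
tool_pos: [0.5504, 0.0036, 0.2532]
ee_rot: [3.142, -0.0, 0.056]
wrist_force: [-3.5, 0.1, -2.1]
width: 0.0296
finger_force: 30.0
```

Emit:
apply_moves --moves '[[[-0.01,0,0,0,1],[-0.01,0,0,0,1],[-0.01,0,0,0,1]]]'

```text
time: 20.27
tool_pos: [0.5499, 0.0036, 0.2532]
ee_rot: [3.142, -0.0, 0.056]
wrist_force: [-3.6, -0.4, -1.8]
width: 0.0291
finger_force: 30.0
```

Emit:
apply_moves --moves '[[[0,0,0,0,0.85],[0,0,0,0,0.55],[0,0,0,0,0.55],[0,0,0,0,0.55],[0,0,0,0,0.55]]]'

```text
time: 20.9
tool_pos: [0.5501, 0.0036, 0.2535]
ee_rot: [3.141, -0.001, 0.056]
wrist_force: [-0.3, -0.7, 0.6]
width: 0.0424
finger_force: 0.0
```

Released. I'll lift straight up, then back off and check the fit numerically.

Emit:
apply_moves --moves '[[[0,0,-0.2,0,0.55],[0,0,-0.6,0,0.55],[0,0,-1.2,0,0.55],[0,0,-2.0,0,0.55],[-0.4,0.4,-2.8,0,0.55],[-1.2,1.2,-3.4,0,0.55],[-2.0,2.0,-3.4,0,0.55],[-2.2,2.2,-3.4,0,0.55],[-2.2,2.2,-3.4,0,0.55]]]'

```text
time: 22.02
tool_pos: [0.4459, -0.1127, 0.4236]
ee_rot: [-3.142, -0.001, 0.054]
wrist_force: [-0.1, -0.0, 0.2]
width: 0.0424
finger_force: 0.0
```

```bash
python3 - <<'E'
from h import *
w=snap('wrist','w6');t=snap('top','t6');s=snap('scene','s6'); o=telemetry.get_obs();print(o['time'],o['tool_pos'],o['ee_rot'],o['wrist_force'])
F=np.array([.6135,.0060]);x=np.array([.9985,.055])
P=lambda d,z=.0745:np.r_[F-x*d,z]
for nm,d in (('sprung shoulder',.0155),('plain shoulder',.1115),('mid',.0635),('rail out',.119)): print(nm,proj(w,P(d),True),proj(t,P(d)),proj(s,P(d)))
# grey tube mask in wrist & top, near mid
for n,im,(u,v),r in (('w',w,proj(w,P(.0635),True),75),('t',t,proj(t,P(.0635)),30)):
    u,v=int(u),int(v); h=cv2.cvtColor(im['image'],cv2.COLOR_RGB2HSV); g=h[...,2].astype(int)
    print(n,'across',g[v,u-r//2:u+r//2:1 if n=='t' else 2].tolist()); print(n,'along',g[max(v-r,0):v+r:1 if n=='t' else 2,u].tolist())
    # tube axis from edges across at rows
E
```

```text
22.175 [ 0.44693998 -0.11164732  0.42284533] [-3.14083718e+00  2.74956347e-04  5.74240933e-02] [-0.12285261  0.944008    0.62008301]
sprung shoulder (np.float64(197.16510265881493), np.float64(56.688754669931484)) (np.float64(275.66138350177283), np.float64(197.94596982594217)) (np.float64(243.03658916287543), np.float64(247.28679247229948))
plain shoulder (np.float64(197.8008058466233), np.float64(159.44330273556903)) (np.float64(278.71619486016203), np.float64(241.23988406323255)) (np.float64(277.697588753485), np.float64(263.70472562517097))
mid (np.float64(196.71928283270645), np.float64(107.35797824991445)) (np.float64(277.18272699269613), np.float64(219.50701137458432)) (np.float64(259.9549907323794), np.float64(255.30055979875607))
rail out (np.float64(198.10763234130098), np.float64(167.58346672789554)) (np.float64(278.9569038501548), np.float64(244.6513007257609)) (np.float64(280.5482462999271), np.float64(265.05500131231224))
w across [98, 96, 98, 95, 93, 94, 88, 91, 159, 174, 204, 121, 135, 142, 149, 158, 159, 164, 163, 157, 151, 141, 129, 122, 107, 97, 80, 99, 99, 97, 98, 96, 99, 131, 171, 177, 172]
w along [71, 76, 79, 72, 60, 86, 84, 87, 86, 161, 163, 165, 111, 158, 159, 161, 161, 162, 161, 162, 161, 160, 162, 163, 164, 163, 164, 161, 162, 165, 162, 162, 163, 159, 161, 162, 160, 160, 159, 160, 159, 158, 155, 156, 158, 157, 157, 156, 153, 153, 154, 151, 156, 152, 155, 153, 152, 151, 153, 157, 156, 154, 154, 139, 64, 209, 212, 213, 213, 180, 50, 51, 54, 61, 77]
t across [171, 172, 170, 173, 171, 174, 165, 140, 113, 106, 109, 122, 134, 144, 145, 143, 129, 122, 112, 105, 101, 113, 134, 143, 142, 128, 98, 74, 68, 67]
t along [75, 74, 71, 74, 74, 77, 80, 89, 93, 92, 108, 124, 127, 128, 128, 127, 130, 133, 134, 131, 131, 134, 134, 136, 137, 135, 136, 138, 140, 143, 143, 144, 143, 144, 141, 144, 146, 146, 146, 150, 149, 150, 150, 149, 149, 153, 153, 152, 152, 153, 148, 129, 111, 112, 106, 88, 72, 63, 58, 59]
```

The tube's ends sit where a fitted roller's should, at image rows 57 and 159. The rail top in front of it is clear, and the forces were back near zero at release. Handing in.

```bash
python3 -c "
from h import *
print(ticket.close_job())"
```

```text
the job is handed in; nothing more can be done
None
```

The spare roller is fitted: its sprung end was felt snapping into the fence's recess and its plain end went into the front rail's hole. The last wrist picture and the forces agree, though the final height was not measured from a second view. The pack was not touched, and the job was handed in at about 22 s.

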